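Snap the probe-port cap onto the chocolate melter and hold it down on its seal

ROBOT

A 6-joint arm with a two-finger parallel gripper is mounted at the origin on the work surface. World frame = base frame: x ahead of the robot, y to its left, z up, the work surface at z = 0. Lengths are in m, angles in rad, forces in N, time in s.
With the tool pointing down it reaches from about 0.225 to 0.875 m from the base axis. Payload 3.4 kg.
Tool frame: the origin (TCP) lies on the centre line of the jaws, within the pads' length; the fingertips stand 14 mm ahead of it and the grasp point (between the pads) lies 5 mm behind it; z points along the fingers, y is the line along which they close (so a half turn about z gives the same grasp; the last joint's range is limited). The gripper opens to 85 mm and grips with 20 to 120 N. Pads are 22 mm wide; open, the fingers measure 114 mm over their backs; the gripper's body (76 mm by 85 mm) begins 54 mm behind the grasp point. The pads swing forward as they close: fully open they stand 13 mm farther back than shut.
Start: joints at [-1.455, 0.276, 1.505, -0, 1.361, -0.121], TCP at [0.135, -0.559, 0.245] pointing down, gripper open.
Joint ranges: [-2.89, 2.89], [-0.75, 2.08], [0.22, 2.7], [-1.18, 4.32], [0.11, 2.71], [-2.7, 2.7]. Speed limits (rad/s): [2.57, 2.57, 3.14, 3.14, 3.14, 3.14].

INTERFACE

Orientations are given as a unit quaternion [w, x, y, z].
In Python, from rig import manip, eyes gives the robot as it stands.
- The arm moves only by the shell command python3 -m creep 'ROWS' [FORCE]. ROWS is JSON, a list of rows, each a list of 5 numbers: the opening, from 0 (shut) to 1 (fully open), then the shift along the tool's x, y, z normalised to -1 to 1, where 1 is 0.5 m, then the turn about the tool's z normalised to -1 to 1, where 1 is 360 degrees. In form: [[fingers, dx, dy, dz, spin], ...]. A call has 1 to 10 rows; each row is the pose to reach, as a shift and turn from the pose commanded when the call began, along the tool's axes at that moment, turning the shorter way round; what a row does not reach only later rows make up. A row lasts 1/10 s, in which the tool goes at most 50 mm and 8.59 degrees, less where a joint would pass 70% of its speed; a pose out of reach is approached as far as the arm can. A call with a number of a shift or a turn outside -1 to 1 is refused whole. A call with a gripper value outside its range is refused whole. The fingers move at their own pace and stop on an object; FORCE is the grip in N (left out, the last holds). Time passes only in rows, so rows that repeat a pose let the fingers close. It gives the time, the measured TCP pose, the force, the opening and the grip force at its end, in the units of the state.
- manip.get_state(): the state, without advancing time (a new reading comes with each control period).
- eyes.get_image(name): name is "side" or "top" or "wrist"; returns a dict with "frame" (384x512x3 uint8, red, green, blue), "fx", "fy", "cx", "cy" (pixels), "R" (3x3) and "t" (3): a world point X has camera coordinates R X + t. Camera axes: x right, y down, z forward; pixel columns grow to the right and rows downward; lengths in m; the calibration is good to about 2 mm. The wrist camera is an equidistant fisheye: a pixel r from the principal point sees the ray r / f radians off the axis. A picture is of the moment at which its call begins. There is no depth.
- manip.sign_off(): hands the job in; it is judged then, once.
Trained networks look in the newest picture that a camera, given by its name, has taken for a name from the list of things; names that differ only in an ending like _2 or _b are one class to them, and where a whole thing is asked for, a point or a joint stands for the part that bears it (a point fixed in the world has none). Each returns a list of dicts, best first, with "confidence" (0 to 1); they miss things now and then, are a little off and sometimes report something else, mostly with a low value. They report only what shows in the picture. A call takes as long as a camera call. They do not tell look-alikes from the thing itself.
- eyes.regions_of(camera, label): "mask" (384x512 bool, what is visible of it) and "bbox" ([left, top, right, bottom] in pixels, round what is visible of it).
- eyes.place_of(camera, label): "centre" ([column, row] in pixels: a listed point, or the origin of a listed thing).
The state is a dict: "clock": time; "qpos": joint angles; "qd": joint speeds; "effort": joint torques, N m; "position": TCP position; "ee_rot": TCP orientation; "contact_force": force on the tool from outside, world axes, zero at the start; "moment": the same for the moment, N m; "width": finger opening in m; "gripper_force": force on a finger pad.
Only numpy, scipy, OpenCV 4.12 (cv2) and the standard library are available. Lean on these libraries where they do the work, as an engineer would, in place of code of your own. Each camera call takes 0.05 s, during which the arm holds its last target. There are 200 camera calls.

TASK

The melting tank is about to be wiped down, so close its probe port: lift the red cap off the drying rack, set it squarely over the brass stud on the tank's deck and press it down until it clicks. Do not let up after the click: push on until the sprung black seal under the cap is squashed well past halfway, and finish like that, with the gripper still on the cap pressing it down. Leave the blue and yellow caps and the steel bowl where they are.

Things in the scene. Friction and masses are not known exactly. Their poses are not given: they have to be found in the camera images.
- red_cap: The cap to fit: red ribbed upright cylinder, pale disc on top, 40 mm across (41 at the foot), 44 tall, 40 g, loose over one of the rack's three pegs (which one varies). Origin: centre of its lower rim; z up. Hollow below, cavity 24 mm deep; a rounded inner lip, 23 mm inner diameter, 3 mm above the rim, snaps over the stud's bumps. Grip it across, 12 mm above the rim or higher; yaw is free.
- rack: Low fixed grey drying rack, 280 mm (its x) by 75 mm by 20 mm high, with three upright steel pegs, 16 mm in diameter and 14 mm tall, in a row along its x at -90, 0 and +90 mm. Origin: centre of its underside, on the table. A cap on a peg has its rim on the rack's top, 20 mm above the table.
- tank: White fixed melting tank, 240 mm (its x) by 300 mm (its y), deck 120 mm above the table. A flat closed steel lid with a low black handle (top 150 mm above the table) covers the deck from y = -55 to +140 mm; the probe port is in the free strip at the -y end. Origin: centre of its underside.
- port (a point): Centre of the probe port on the tank's deck, at the top of its dark flange (50 mm across), 124 mm above the table, 105 mm from the tank's centre towards its -y end; z up. A brass stud stands here, with a black seal ring 42 mm across round its foot, its top 5 mm above this point when free. The cap's rim ends 1 mm above this point when the seal is fully squashed.
- seal (a joint): How far the black seal ring is squashed, in m: 0 free, 0.004 fully down. It moves down, pushing back with 2 N at first touch and 2 N more per mm (10 N fully down). The clicked cap alone does not squash it; it must be pressed.
- blue_cap: Blue cap for another tank, same size as the red one, on another peg. Leave it. Origin: centre of its lower rim.
- yellow_cap: Yellow cap for another tank, same size as the red one, on another peg. Leave it. Origin: centre of its lower rim.
- bowl: Small loose steel bowl, 80 mm across the rim, 35 mm high, on the table between rack and tank, nearer the robot. Leave it. Origin: centre of its underside.
- stud_top (a point): Centre of the stud's top, 23 mm above the port point. The stud is 20 mm across, tapering to 13 over its top 7 mm. Four sprung steel bumps, 12.5 mm above the port point, stand out to 27 mm across. The cap meets them with its rim 14 mm above the port point and needs some 6 to 12 N to pass; below about 9.5 mm it snaps down to the seal and the force drops.
There are look-alikes about, which are no part of the job. What is shaped like the red_cap but turquoise is not meant.

How it is judged:
On the way, in this order (a step that is already met when the one before it is completed fails the run):
1. the red cap is lifted clear of its peg (z of red_cap in the frame of rack above 0.05 m), for 0.1 s.
2. the red cap has snapped over the bumps of the stud (z of red_cap in the frame of port below 0.0065 m and horizontal distance between red_cap and port below 0.004 m and angle between the z axis of red_cap and the z axis of port, either way round below 0.12 rad), for 0.1 s.
At the end, for the whole second after the job is handed in: Red cap snapped on the stud, upright (0.12 rad), centred within 4 mm, rim under 4 mm above the flange; gripper still on it (over 2 N), seal squashed over 2 of its 4 mm. Blue and yellow caps within 20 mm, bowl within 30 mm of their starts (z of red_cap in the frame of port below 0.004 m and horizontal distance between red_cap and port below 0.004 m and angle between red_cap's own z axis and vertical below 0.12 rad and value of joint seal above 0.002 m and contact force between the fingers and red_cap above 2 N and distance of each of blue_cap, yellow_cap from where it was at the start of the episode below 0.02 m and distance of bowl from where it was at the start of the episode below 0.03 m); the arm keeps its last pose, push and grip.
It fails at once if another cap is lifted off or pushed off its place (distance of any of blue_cap, yellow_cap from where it was at the start of the episode above 0.02 m).
It fails at once if the bowl is pushed away (distance of bowl from where it was at the start of the episode above 0.03 m).
It also fails if it takes over 45 s, if anything falls off the work surface, if the arm or the gripper's body presses on something with over 40 N, if the wrist force passes 120 N, or if a joint passes its speed limit or range.

## Working session

There is one attempt and no reset: what is moved stays moved. The work goes in short steps, Python scripts to look and compute and a shell command to move; the robot and the scene stay as the last step left them, time stands still between calls to the robot, and variables do not carry over. Pictures are saved under pics/ and viewed, at most 13 in all, crops included, and the job is handed in when it is done.

```bash
mkdir -p pics; ls
python3 - <<'E'
from rig import manip, eyes
import cv2,numpy as np
print(manip.get_state())
ims=[]
for n in ["side","top"]:
    d=eyes.get_image(n); ims.append(d["frame"]); print(n,d["fx"],d["fy"],d["cx"],d["cy"],np.round(d["R"],4).tolist(),np.round(d["t"],4).tolist())
    for l in ["red_cap","rack","port","stud_top","blue_cap","yellow_cap","bowl"]:
        print(l,[(np.round(r["centre"],1).tolist(),round(r["confidence"],2)) for r in eyes.place_of(n,l)])
    cv2.imwrite(f"pics/{n}.png",d["frame"][:,:,::-1])
E
```

```text
pics
{'clock': 0.0, 'qpos': array([-1.45500192e+00,  2.76611684e-01,  1.50614582e+00,  5.72586916e-06,
        1.36070063e+00, -1.21041845e-01]), 'qd': array([-6.04811146e-05,  1.77786203e-04,  3.52649592e-04, -2.17910233e-04,
       -5.81367567e-04,  1.82316631e-04]), 'effort': array([-2.44278956e-03, -4.16786885e+01, -2.45806915e+01, -3.09548432e-04,
        1.11504659e-02, -3.11996700e-05]), 'position': array([ 0.13482552, -0.55844741,  0.24442512]), 'ee_rot': array([-9.32728564e-04,  9.92996402e-01,  1.18140914e-01,  5.24665509e-06]), 'contact_force': array([-0.6182383 , -0.31221467,  0.01675924]), 'moment': array([ 0.03641084, -0.06028076,  0.01872863]), 'gripper_force': 0.0, 'width': 0.08567424548450725}
side 383.27375988509306 383.27375988509306 260.4382139842472 194.6123527988258 [[0.9992, -0.0337, 0.0232], [-0.0013, -0.592, -0.806], [0.0409, 0.8052, -0.5915]] [-0.5056, 0.1328, 0.8912]
red_cap [([193.9, 292.5], 0.85), ([250.2, 317.9], 0.8)]
rack [([296.6, 324.6], 0.81)]
port [([284.8, 164.5], 0.6), ([253.2, 316.6], 0.28)]
stud_top [([280.3, 159.9], 0.98)]
blue_cap [([350.1, 326.6], 0.77), ([280.4, 170.2], 0.21), ([218.5, 248.3], 0.18)]
yellow_cap [([297.0, 317.8], 0.77)]
bowl [([218.0, 249.3], 0.86)]
top 373.15596402349297 373.15596402349297 258.2744970086606 193.5275963114592 [[-0.0195, -0.9998, -0.0016], [-0.992, 0.0195, -0.1247], [0.1247, -0.0009, -0.9922]] [0.0656, 0.505, 0.7777]
red_cap [([370.8, 206.4], 0.58), ([343.5, 256.0], 0.54)]
rack []
port [([199.1, 159.9], 0.76)]
stud_top [([196.7, 157.9], 0.67)]
blue_cap [([384.4, 126.9], 0.84)]
yellow_cap [([378.3, 164.2], 0.83)]
bowl [([283.4, 241.2], 0.87), ([375.5, 167.5], 0.42)]
```

View pics/side.png

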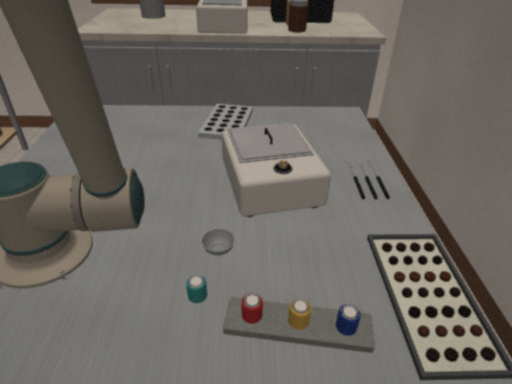

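View pics/top.png

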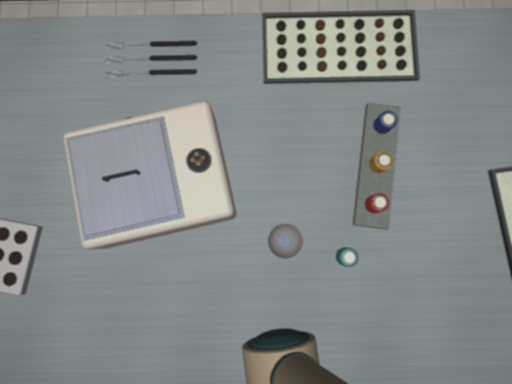

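The side view shows the red cap at (252,309) at the left end of the rack, the turquoise decoy at (197,289), the bowl at (218,242) and the stud at (283,166). In the top view the red cap is at (377,203), the stud at (198,160) and the bowl at (285,240). Next I'll triangulate these.

```bash
cat > h.py <<'E'
import numpy as np, cv2
from scipy.optimize import least_squares
from rig import manip, eyes
from scipy.spatial.transform import Rotation as Rot
def proj(d,X,fish=False):
    c=d["R"]@X+np.ravel(d["t"])
    if fish:
        r=np.hypot(c[0],c[1]); th=np.arctan2(r,c[2]); s=th/max(r,1e-9)
    else: s=1/c[2]
    return np.array([d["fx"]*c[0]*s+d["cx"],d["fy"]*c[1]*s+d["cy"]])
def tri(obs,z=None): # obs: (d,px,fish)
    f=lambda X:np.concatenate([proj(d,X if z is None else np.array([X[0],X[1],z]),k)-p for d,p,k in obs])
    r=least_squares(f,[.5,-.1,.05] if z is None else [.5,-.1]); return np.round(r.x,4),np.round(r.fun,1)
def tool(X): # world point into tool frame, in m
    s=manip.get_state(); q=s["ee_rot"]; R=Rot.from_quat(np.r_[q[1:],q[0]])
    return R.inv().apply(np.array(X)-s["position"])
E
python3 - <<'E'
from h import *
s=eyes.get_image("side");t=eyes.get_image("top")
def disc(d,c): # pale disc near pixel c
    f=d["frame"].astype(int); x,y=c; w=f[y-14:y+14,x-14:x+14]
    m=(w.min(2)>0.8*w.min(2).max()).astype(np.uint8)
    n,l,st,ce=cv2.connectedComponentsWithStats(m); i=1+st[1:,4].argmax(); print(st[i]); return ce[i]+[x-14,y-14]
for n,a,b in [("red",(252,300),(379,203)),("yel",(300,308),(383,161)),("blue",(350,314),(388,122))]:
    pa,pb=disc(s,a),disc(t,b); print(n,pa,pb,tri([(s,pa,0),(t,pb,0)]))
for n,a,b in [("redO",(250.2,317.9),(370.8,206.4)),("stud",(280.3,159.9),(196.7,157.9)),("port",(284.8,164.5),(199.1,159.9)),("bowl",(218,249.3),(283.4,241.2)),("yelO",(297,317.8),(378.3,164.2)),("blueO",(350.1,326.6),(384.4,126.9))]:
    print(n,tri([(s,a,0),(t,b,0)]))
S=cv2.resize(s["frame"][130:200,245:325],None,fx=7,fy=7,interpolation=2);T=cv2.resize(t["frame"][135:185,170:227],None,fx=7,fy=7,interpolation=2)
cv2.imwrite("pics/studs.png",S[:,:,::-1]);cv2.imwrite("pics/studt.png",T[:,:,::-1])
w=eyes.get_image("wrist");cv2.imwrite("pics/w.png",w["frame"][:,:,::-1]);print(w["fx"],w["cx"],w["cy"])
E
```

```text
[ 9  9 11 10 89]
[10  8 11 11 90]
red [251.94382022 299.62921348] [379.96666667 201.73333333] (array([ 0.4811, -0.196 ,  0.065 ]), array([-0.5,  0.1, -0.1, -0.6]))
[ 9  7 11 10 89]
[11  8 10 10 84]
yel [300.13483146 305.4494382 ] [384.3452381  159.57142857] (array([ 0.5698, -0.2107,  0.0649]), array([-0.4,  0.1, -0. , -0.5]))
[ 8  6 12 11 99]
[10  6 10 10 80]
blue [349.37373737 311.18181818] [388.325 118.6  ] (array([ 0.6585, -0.2247,  0.0648]), array([-0.4,  0.1, -0. , -0.5]))
redO (array([ 0.4776, -0.1941,  0.0069]), array([-0.8,  0.1, -0.1, -0.9]))
stud (array([0.5602, 0.1701, 0.1477]), array([ 0.8, -0.2,  0. ,  0.6]))
port (array([0.5642, 0.168 , 0.1335]), array([-2.4,  0.5, -0.1, -1.9]))
bowl (array([0.4038, 0.0022, 0.0016]), array([-0.7,  0. , -0.1, -0.6]))
yelO (array([ 0.5674, -0.2099,  0.027 ]), array([-0.3,  0.1, -0. , -0.3]))
blueO (array([ 0.6604, -0.23  ,  0.0237]), array([-3. ,  0.8, -0.1, -3.7]))
297.3186396354542 258.1514687490564 188.31444309200364
```

View pics/w.png

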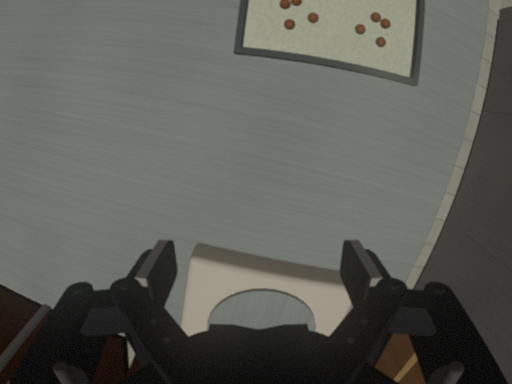

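Run:
```python
from h import *
w=eyes.get_image("wrist"); s=manip.get_state(); p=s["position"]
print("cam",-w["R"].T@np.ravel(w["t"])-p, "axis",w["R"][2], "tcp px",proj(w,p,1))
for z in (0.065,0.147):print(tool([p[0],p[1],z]),proj(w,[p[0],p[1],z],1))
print("tool shift red",tool([.4811,-.196,.065])/.5,"stud",tool([.5602,.1701,.1477])/.5)
```

```text
cam [0.07548558 0.01941654 0.12759623] axis [-0.29303257 -0.06978262 -0.95355246] tcp px [260.83558146 260.36105519]
[ 9.16775438e-06 -1.23904338e-05  1.80336841e-01] [259.49493052 171.04022392]
[ 4.99913385e-06 -6.75644598e-06  9.83368409e-02] [259.88084422 196.09777303]
tool shift red [ 0.84344209 -0.54328665  0.36059348] stud [ 1.16897851 -1.21793419  0.19513058]
```

View pics/studs.png

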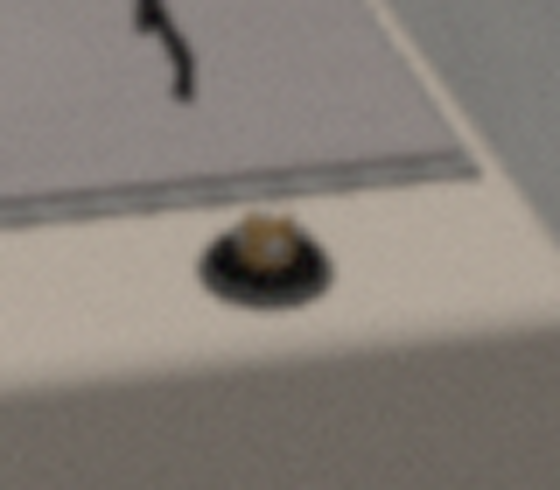

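View pics/studt.png

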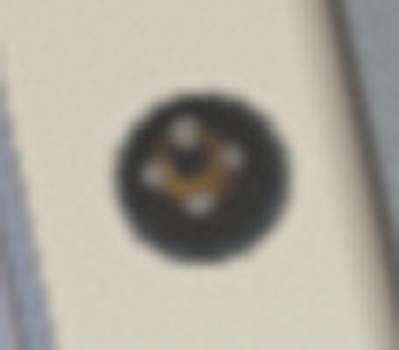

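The side crop puts the stud top at about (283.3,161.7), and the top crop puts it at about (196.7,157.1) with the flange centre at (199,160.4). I'll move above the red cap and refine with the wrist camera.

```bash
python3 -m creep '[[1,0.084,-0.054,0,0],[1,0.168,-0.108,0,0],[1,0.252,-0.162,0,0],[1,0.336,-0.216,0,0],[1,0.42,-0.27,0,0],[1,0.504,-0.324,0,0],[1,0.588,-0.378,0,0],[1,0.672,-0.432,0,0],[1,0.756,-0.486,0,0],[1,0.843,-0.543,0.06,0]]' 60
python3 -m creep '[[1,0,0,0,0],[1,0,0,0,0],[1,0,0,0,0]]'
python3 - <<'E'
from h import *
w=eyes.get_image("wrist"); print(manip.get_state()["position"],tool([.4811,-.196,.065]),proj(w,[.4811,-.196,.065],1))
print([(r["centre"],r["confidence"]) for r in eyes.place_of("wrist","red_cap")])
cv2.imwrite("pics/w2.png",w["frame"][:,:,::-1]);np.save("w2.npy",w,allow_pickle=True)
E
```

```text
clock: 2.0
position: [0.4787, -0.2018, 0.2233]
ee_rot: [0.003, 0.993, 0.119, 0.004]
contact_force: [1.0, 0.0, -0.4]
width: 0.0855
gripper_force: 0.0
clock: 2.3
position: [0.4747, -0.2033, 0.2207]
ee_rot: [0.0, 0.993, 0.118, -0.0]
contact_force: [0.0, -0.6, 0.0]
width: 0.0851
gripper_force: 0.0
[ 0.47459716 -0.20365964  0.22089233] [ 0.00806338 -0.00611461  0.15588768] [253.77961748 169.32786976]
[([252.6, 158.9], 0.86), ([185.2, 229.2], 0.58)]
```

View pics/w2.png

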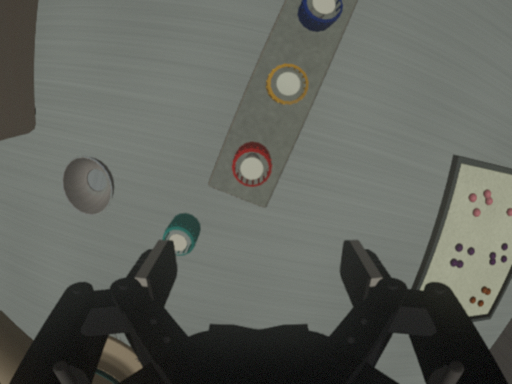

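The wrist view shows the red cap's pale disc at about (252,168). The prediction was (254,169), so they agree to 2 mm. I'll go lower, correct, and measure again.

```bash
cat >> h.py <<'E'
def disc(d,c,h=22):
    f=d["frame"].astype(int); x,y=map(int,c); w=f[y-h:y+h,x-h:x+h]
    m=((w.min(2)>0.72*w.min(2).max())&(np.ptp(w,axis=2)<40)).astype(np.uint8)
    n,l,st,ce=cv2.connectedComponentsWithStats(m); i=1+st[1:,4].argmax(); print("disc",st[i]); return ce[i]+[x-h,y-h]
E
python3 -m creep '[[1,0.016,-0.012,0.05,0],[1,0.016,-0.012,0.1,0],[1,0.016,-0.012,0.15,0],[1,0.016,-0.012,0.2,0],[1,0.016,-0.012,0.2,0],[1,0.016,-0.012,0.2,0],[1,0.016,-0.012,0.2,0]]'
python3 - <<'E'
from h import *
w=eyes.get_image("wrist"); w2=np.load("w2.npy",allow_pickle=True).item()
s=eyes.get_image("side");t=eyes.get_image("top")
X=[.4811,-.196,.065]; p=proj(w,X,1); print("pred",p)
a=disc(w2,(252,167),14); b=disc(w,p,30)
cv2.imwrite("pics/w3.png",w["frame"][:,:,::-1])
print(a,b,manip.get_state()["position"])
for r in (tri([(w2,a,1),(w,b,1)]),tri([(w2,a,1),(w,b,1),(s,(251.94,299.63),0),(t,(379.97,201.73),0)]),tri([(w,b,1)],.064),tri([(w2,a,1)],.064)): print(r, tool(np.r_[r[0],.064][:3]))
E
```

```text
clock: 3.1
position: [0.4822, -0.196, 0.1219]
ee_rot: [0.001, 0.993, 0.118, 0.001]
contact_force: [-0.5, 0.9, 0.3]
width: 0.0853
gripper_force: 0.0
pred [259.64082264 217.78303863]
disc [  2   4  24  23 424]
disc [ 11  13  34  32 826]
[251.3254717  168.08018868] [256.12227603 215.27845036] [ 0.48207997 -0.19543752  0.12167945]
(array([ 0.481 , -0.1935,  0.0618]), array([ 0.1, -0. , -0. ,  0. ])) [-0.00071622 -0.00225514  0.05987378]
(array([ 0.4813, -0.1937,  0.0629]), array([ 0.3, -0. ,  0.3,  0.2, -0.4, -0.2, -1.5, -0.6])) [-0.00046923 -0.00198823  0.0587748 ]
(array([ 0.4819, -0.1934]), array([ 0., -0.])) [ 0.00018657 -0.0021371   0.05767582]
(array([ 0.4815, -0.1934]), array([0., 0.])) [-0.00020229 -0.00223083  0.05767485]
```

View pics/w3.png

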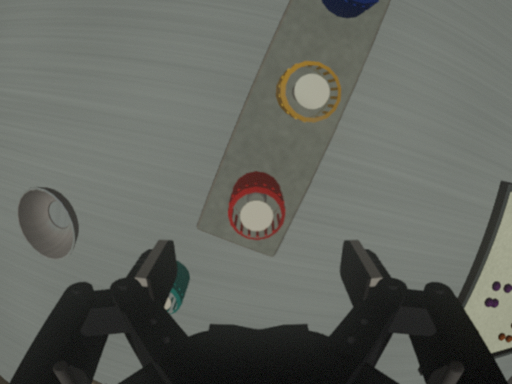

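The disc sits at (256,215), so I need a correction of −2 mm along tool y. Two wrist positions triangulate its top at z≈0.062, which matches the stated 0.064. Descending to grasp.

```bash
python3 -m creep '[[1,0,-0.004,0.04,0],[1,0,-0.004,0.08,0],[1,0,-0.004,0.12,0],[1,0,-0.004,0.16,0],[1,0,-0.004,0.16,0],[1,0,-0.004,0.16,0]]' 60
python3 -m creep '[[0,0,0,0,0],[0,0,0,0,0],[0,0,0,0,0],[0,0,0,0,0],[0,0,0,0,0],[0,0,0,0,0],[0,0,0,0,0],[0,0,0,0,0]]' 60
```

```text
clock: 3.85
position: [0.4813, -0.1931, 0.0409]
ee_rot: [0.0, 0.993, 0.118, 0.0]
contact_force: [0.1, 0.3, -0.1]
width: 0.0854
gripper_force: 0.0
clock: 4.65
position: [0.4815, -0.1933, 0.0414]
ee_rot: [0.001, 0.993, 0.118, 0.001]
contact_force: [-1.3, -0.1, 6.7]
width: 0.039
gripper_force: 60.1
```

```bash
python3 -m creep '[[0,0,0,-0.05,0],[0,0,0,-0.12,0],[0,0,0,-0.2,0],[0,0,0,-0.3,0],[0,0,0,-0.4,0],[0,0,0,-0.44,0],[0,0,0,-0.44,0]]'
python3 -m creep '[[0,0.03,-0.06,0,0],[0,0.06,-0.13,0,0],[0,0.1,-0.2,0,0],[0,0.13,-0.27,0,0],[0,0.165,-0.34,0,0],[0,0.2,-0.41,0,0],[0,0.235,-0.48,0,0],[0,0.27,-0.55,0,0],[0,0.3,-0.62,0,0],[0,0.324,-0.668,0,0]]'
python3 -m creep '[[0,0,0,0,0],[0,0,0,0,0],[0,0,0,0,0]]'
python3 - <<'E'
from h import *
w=eyes.get_image("wrist"); S=[.5605,.170,.147]
print(tool(S),proj(w,S,1),[(r["centre"],r["confidence"]) for l in("stud_top","red_cap") for r in eyes.place_of("wrist",l)])
cv2.imwrite("pics/w4.png",w["frame"][:,:,::-1]);np.save("w4.npy",w,allow_pickle=True)
E
```

```text
clock: 5.35
position: [0.4826, -0.1938, 0.2644]
ee_rot: [0.003, 0.993, 0.118, 0.004]
contact_force: [0.0, 0.6, -0.3]
width: 0.0391
gripper_force: 60.5
clock: 6.35
position: [0.559, 0.1722, 0.258]
ee_rot: [-0.0, 0.993, 0.119, -0.002]
contact_force: [0.5, 0.3, -0.7]
width: 0.0389
gripper_force: 60.5
clock: 6.65
position: [0.5593, 0.1689, 0.2592]
ee_rot: [0.0, 0.993, 0.118, -0.001]
contact_force: [0.1, 0.1, -0.3]
width: 0.0389
gripper_force: 60.6
[ 0.00146593 -0.00109119  0.11258122] [258.76548629 188.85481732] [([257.4, 180.8], 0.96), ([335.2, 277.3], 0.74), ([256.5, 241.0], 0.9), ([505.7, 162.2], 0.4)]
```

View pics/w4.png

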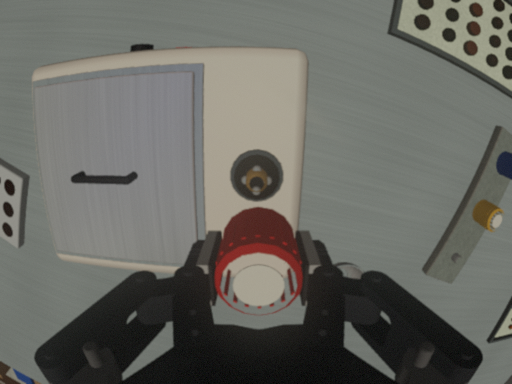

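The wrist view shows the stud top at about (257,183), the flange centre at about (256.5,175), and the cap held upright. I'll fit the dark flange and the stud in all three views.

```bash
cat >> h.py <<'E'
def flange(d,c,h):
    x,y=map(int,c); g=cv2.cvtColor(d["frame"],cv2.COLOR_RGB2GRAY)[y-h:y+h,x-h:x+h]; g=cv2.resize(g,None,fx=4,fy=4,interpolation=2)
    _,m=cv2.threshold(g,0,255,cv2.THRESH_BINARY_INV+cv2.THRESH_OTSU)
    cs=cv2.findContours(m,0,2)[0]; k=cv2.convexHull(max([q for q in cs if cv2.pointPolygonTest(q,(4.*h,4.*h),False)>=0] or cs,key=cv2.contourArea))
    e=cv2.fitEllipse(k); print("ell",np.round(np.array(e[1])/4,1)); return np.array(e[0])/4-.375+[x-h,y-h]
E
python3 - <<'E'
from h import *
w=np.load("w4.npy",allow_pickle=True).item(); s=eyes.get_image("side");t=eyes.get_image("top")
fw,ft,fs=flange(w,(257,175),30),flange(t,(199,160),16),flange(s,(283,168),13)
print(fw,ft,fs)
for n,o in (("w",[(w,fw,1)]),("t",[(t,ft,0)]),("s",[(s,fs,0)]),("all",[(w,fw,1),(t,ft,0),(s,fs,0)])): print(n,tri(o,.123))
print("free",tri([(w,fw,1),(t,ft,0),(s,fs,0)]),tri([(w,fw,1),(t,ft,0)]))
for o in ([(w,(257,182.5),1)],[(t,(196.7,157.1),0)]): print("stud",tri(o,.147))
cv2.imwrite("pics/w4c.png",cv2.resize(w["frame"][140:210,215:300],None,fx=8,fy=8,interpolation=2)[:,:,::-1])
E
```

```text
ell [51.7 52.9]
ell [35.4 39.9]
ell [12.5 18.4]
[256.32210922 174.96924973] [192.51511097 158.24148369] [282.40421867 167.51256943]
w (array([0.5655, 0.1735]), array([0., 0.]))
t (array([0.5664, 0.1824]), array([ 0., -0.]))
s (array([0.5652, 0.1728]), array([0., 0.]))
all (array([0.5656, 0.175 ]), array([-1.6, -0.5,  3.8,  0.3,  0.1, -0.5]))
free (array([0.5659, 0.175 , 0.1249]), array([-1.5, -0.2,  3.6, -0. ,  0.2, -1.1])) (array([0.5671, 0.1752, 0.1312]), array([-1.5,  0.3,  3. , -1.4]))
stud (array([0.5656, 0.1728]), array([ 0., -0.]))
stud (array([0.563 , 0.1702]), array([ 0., -0.]))
```

View pics/w4c.png

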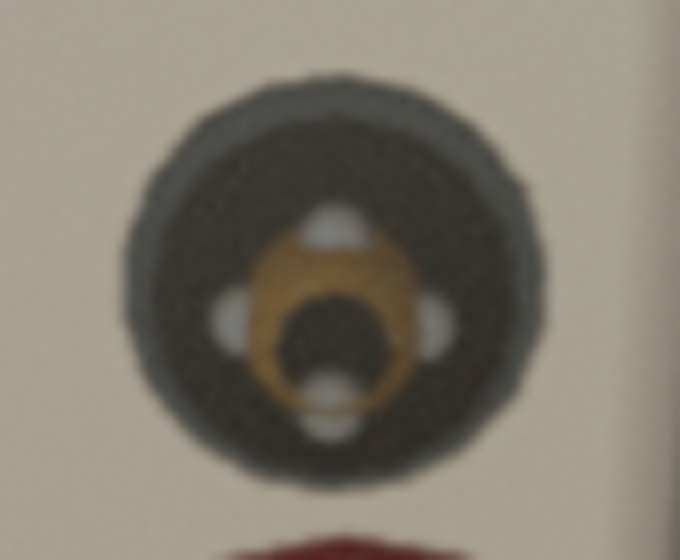

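The crop shows the stud top (dark disc) at (256.6,182.9) and the flange centre at (256.7,175.2) in image pixels. Wrist and side agree on the port at (0.5656, 0.173). Next I'll check the cap's place in the hand and work out the shift.

Run:
```python
from h import *
w=eyes.get_image("wrist"); st=manip.get_state(); p=st["position"]
b=disc(w,(259,286),32); r=tri([(w,b,1)],p[2]+.0226); print(b,r,"cap offset tool",tool(np.r_[r[0],p[2]]))
print("tool tilt",Rot.from_quat(np.r_[st["ee_rot"][1:],st["ee_rot"][0]]).as_matrix()[:,2])
a=(256.6,182.9); S=np.r_[tri([(w,a,1)],.147)[0],.147]; print(S,tool(S)/.5, p)
```

```text
disc [   0    0   64   60 2975]
[258.36907563 282.31462185] (array([0.5623, 0.1708]), array([0., 0.])) cap offset tool [ 2.63300636e-03 -1.14011761e-03  2.26063866e-07]
tool tilt [ 1.80908437e-04 -1.09638174e-04 -9.99999978e-01]
[0.5658 0.1731 0.147 ] [ 0.01311246 -0.00515249  0.22683708] [0.56000596 0.16907663 0.26041793]
```

```bash
python3 -m creep '[[0,0.013,-0.005,0.04,0],[0,0.013,-0.005,0.08,0],[0,0.013,-0.005,0.12,0],[0,0.013,-0.005,0.15,0],[0,0.013,-0.005,0.15,0],[0,0.013,-0.005,0.15,0],[0,0.013,-0.005,0.15,0]]' 90
python3 - <<'E'
from h import *
w=eyes.get_image("wrist"); p=manip.get_state()["position"]
f=w["frame"].astype(int)
m=((f.min(2)>130)&(np.ptp(f,axis=2)<35)); m[:255]=0;m[315:]=0;m[:,:225]=0;m[:,295:]=0
n,l,st,ce=cv2.connectedComponentsWithStats(m.astype(np.uint8)); i=1+st[1:,4].argmax(); b=ce[i]
r=tri([(w,b,1)],p[2]+.0226); print(st[i],f[285,259],b,r[0],"cap offset tool",tool(np.r_[r[0],p[2]]))
print(p,"to stud",tool([.5658,.1731,.147]))
s=eyes.get_image("side")
a=cv2.resize(s["frame"][110:190,240:330],None,fx=4.4,fy=4.4,interpolation=2); c=cv2.resize(w["frame"][150:330,190:330],None,fx=2,fy=2)[:352]
cv2.imwrite("pics/pre.png",np.hstack([a[:352],c])[:,:,::-1])
E
```

```text
clock: 7.65
position: [0.5665, 0.1738, 0.1865]
ee_rot: [-0.0, 0.993, 0.118, 0.001]
contact_force: [-0.6, -0.6, -0.0]
width: 0.0384
gripper_force: 90.2
[ 225  255   68   59 2804] [163 158 142] [258.29422254 283.17867332] [0.5683 0.1755] cap offset tool [ 2.12426873e-03 -1.20575819e-03  4.81764248e-06]
[0.56651772 0.17382971 0.18655953] to stud [-0.00096365  0.00053206  0.03955746]
```

View pics/pre.png

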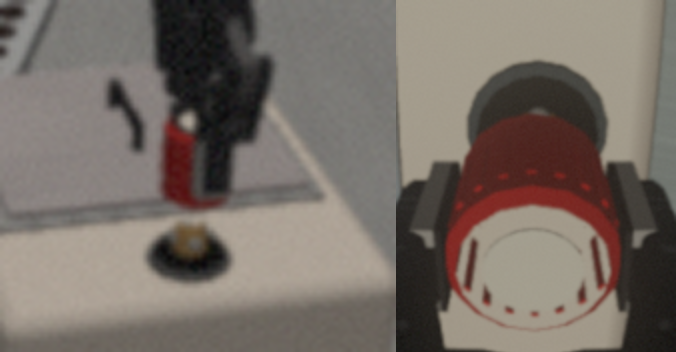

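The side crop shows the cap over the stud and upright. In the wrist crop the inner disc's centre comes out at about (260,288) in image pixels, which means the cap is centred on the TCP. Now a small correction, then down to just above the bumps.

```bash
python3 -m creep '[[0,-0.002,0.001,0,0],[0,-0.002,0.001,0.01,0],[0,-0.002,0.001,0.02,0],[0,-0.002,0.001,0.03,0],[0,-0.002,0.001,0.04,0],[0,-0.002,0.001,0.046,0],[0,-0.002,0.001,0.046,0],[0,-0.002,0.001,0.046,0]]' 100
```

```text
clock: 8.55
position: [0.5649, 0.1731, 0.1622]
ee_rot: [0.0, 0.993, 0.118, -0.0]
contact_force: [-1.0, 0.0, 0.4]
width: 0.0381
gripper_force: 100.1
```

```bash
python3 -m creep '[[0,0,0,0.004,0],[0,0,0,0.008,0],[0,0,0,0.008,0]]'; python3 -m creep '[[0,0,0,0.004,0],[0,0,0,0.008,0],[0,0,0,0.008,0]]';python3 -m creep '[[0,0,0,0.004,0],[0,0,0,0.008,0],[0,0,0,0.008,0]]'
```

```text
clock: 8.85
position: [0.5652, 0.1723, 0.1593]
ee_rot: [0.001, 0.993, 0.118, 0.0]
contact_force: [-1.1, -2.0, 4.1]
width: 0.0383
gripper_force: 100.7
clock: 9.15
position: [0.5658, 0.1727, 0.156]
ee_rot: [0.0, 0.993, 0.118, 0.002]
contact_force: [-1.0, -0.9, 5.1]
width: 0.0383
gripper_force: 100.8
clock: 9.45
position: [0.5648, 0.1727, 0.15]
ee_rot: [0.0, 0.993, 0.118, -0.0]
contact_force: [-0.9, -1.6, 3.2]
width: 0.0386
gripper_force: 100.7
```

The force built up and then dropped as the TCP went from 156 to 150 mm, so the cap clicked. I'll keep pressing.

```bash
python3 -m creep '[[0,0,0,0.002,0],[0,0,0,0.004,0],[0,0,0,0.004,0]]'; python3 -m creep '[[0,0,0,0.002,0],[0,0,0,0.003,0],[0,0,0,0.003,0]]'
```

```text
clock: 9.75
position: [0.5649, 0.1729, 0.1486]
ee_rot: [0.0, 0.993, 0.118, 0.0]
contact_force: [-1.8, -2.1, 5.4]
width: 0.0381
gripper_force: 100.8
clock: 10.05
position: [0.5649, 0.1729, 0.1476]
ee_rot: [0.0, 0.993, 0.118, 0.0]
contact_force: [-1.5, -2.9, 7.4]
width: 0.0382
gripper_force: 100.9
```

```bash
python3 -m creep '[[0,0,0,0.002,0],[0,0,0,0.003,0],[0,0,0,0.003,0],[0,0,0,0.003,0]]'
python3 - <<'E'
from h import *
s=eyes.get_image("side");w=eyes.get_image("wrist");st=manip.get_state();print(st["position"],st["contact_force"],st["gripper_force"])
a=cv2.resize(s["frame"][110:190,240:330],None,fx=4.4,fy=4.4,interpolation=2); c=cv2.resize(w["frame"][150:330,190:330],None,fx=2,fy=2)[:352]
cv2.imwrite("pics/end.png",np.hstack([a[:352],c])[:,:,::-1])
E
```

```text
clock: 10.45
position: [0.5649, 0.1729, 0.1466]
ee_rot: [0.0, 0.993, 0.118, 0.0]
contact_force: [-2.1, -2.8, 9.2]
width: 0.0384
gripper_force: 101.3
[0.56493387 0.17294215 0.14658453] [-3.09096182 -2.5954161   8.7788249 ] 101.29763902863488
```

View pics/end.png

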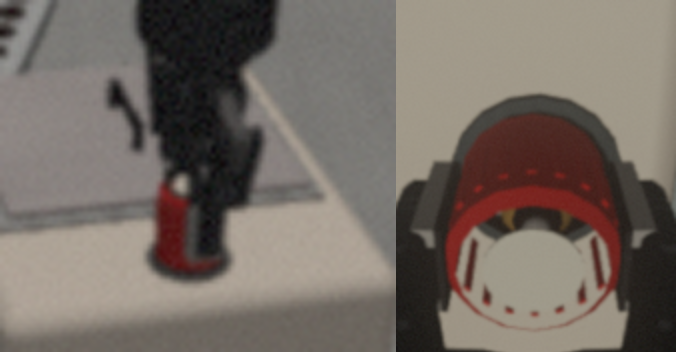

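The cap sits flush on the flange at (189,265) in the left half of the picture. The force is 9 N, rising about 2 N per mm like the seal spring, which puts the seal at about 3.4 mm of 4 squashed. Handing in.

```bash
python3 -c "
from rig import manip
print(manip.sign_off())"
```

```text
the job is handed in; nothing more can be done
None
```

The red cap is clicked onto the stud and still held and pressed down with about 9 N, which puts the seal at roughly 3.4 of 4 mm squashed (worked out from force, not read directly); the job was handed in at about 10.5 s, no verdict was returned, and I did not re-measure the other caps or the bowl at the end.

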